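# Square the gift carton into the labelling corner

## Task

Ready the red gift carton for its label: with the fingers, gently push it along the table until one long side lies flat against the aluminium back fence and one end rests against the green end stop. Only push it: do not lift, tip or knock it. Leave the tape roll, stamp, white box and glue bottle where they are, and finish with the hand clear.

Things in the scene. Friction and masses are not known exactly. Their poses are not given: they have to be found in the camera images.
- carton: Closed red gift carton with gold lines and a round green emblem on top, lying flat and loose on the table: 90 mm (its x) by 140 mm (its y) by 50 mm high, 0.3 to 0.65 kg, slides with dry friction (a level push of 2 to 10 N keeps it sliding). The right way to move it is by pushing its sides. Origin at the centre of its underside, on the table. z up. It starts up to about 0.35 rad out of line with the fence, on the robot's side of it, between the two end stops.
- fence: Fixed straight aluminium back fence, 500 mm long (its y), 25 mm thick, 40 mm high, standing on a printed white sheet flat on the table. Origin at the foot of the middle of its front face, the one that looks at the robot; its x points away from the robot into the fence (the bar lies from x = 0 to 25 mm), y along it to the left, z up. Carton against the fence: carton centre at x = -45 mm in this frame.
- green_stop: Fixed green end stop, a block 90 mm (x) by 20 mm (y) by 35 mm high, standing square against the front of the fence, 210 mm left or right of the fence's middle (drawn anew each time). Origin at the centre of its underside, on the table. Its axes are parallel to the fence's. Carton seated: the centres of carton and stop are 80 mm apart along the fence.
- yellow_stop: Fixed yellow end stop of the same size, at the other end of the fence; not to be used. Origin at the centre of its underside, on the table. Axes parallel to the fence's.
- tape_roll: Bystander: roll of amber packing tape lying flat, 84 mm across, 48 mm high, at one side of the work outside the stops. Origin at the centre of its underside, on the table.
- stamp: Bystander: upright turned wooden hand stamp, 40 mm across, 72 mm high, at the other side of the work outside the stops. Origin at the centre of its underside, on the table.
- white_box: Bystander: small white box 50 x 80 x 35 mm high, behind the fence. Origin at the centre of its underside, on the table.
- glue_bottle: Bystander: small upright white glue bottle with orange cap and blue label, 40 mm across, 85 mm high, behind the fence. Origin at the centre of its underside, on the table.
Things that resemble listed ones, but are neither listed nor needed, are in the scene too. Of the things that look like the carton, the middle-sized one is meant.

How it is judged:
By the outcome, as a careful person would: the job done as asked, in the order asked, and still so for the second after the job is handed in, with the robot touching nothing.
It also fails if it takes over 61 s, if anything falls off the work surface, if the arm or the gripper's body presses on something with over 40 N, if the wrist force passes 120 N, or if a joint passes its speed limit or range.

## Robot

A 6-joint arm with a two-finger parallel gripper is mounted at the origin on the work surface. World frame = base frame: x ahead of the robot, y to its left, z up, the work surface at z = 0. Lengths are in m, angles in rad, forces in N, time in s.
With the tool pointing down it reaches from about 0.35 to 0.975 m from the base axis. Payload 4.9 kg.
Tool frame: the origin (TCP) lies at the very end of the fingers, on their centre line; the grasp point (between the pads) lies 19 mm behind it; z points along the fingers, y is the line along which they close (so a half turn about z gives the same grasp; the last joint's range is limited). The gripper opens to 85 mm and grips with 20 to 120 N. Pads are 22 mm wide; open, the fingers measure 114 mm over their backs; the gripper's body (76 mm by 85 mm) begins 54 mm behind the grasp point. The pads swing forward as they close: fully open they stand 13 mm farther back than shut.
Start: joints at [-1.387, 0.053, 1.613, -0, 1.476, -0.119], TCP at [0.186, -0.597, 0.231] pointing down, gripper open.
Joint ranges: [-3.01, 3.01], [-1.01, 2.22], [0.06, 2.58], [-1.02, 4.17], [0.09, 2.62], [-3.14, 3.14]. Speed limits (rad/s): [2.57, 2.57, 3.14, 3.14, 3.14, 3.14].

## Interface

Orientations are given as a rotation vector (axis times angle).
In Python, from station import ctrl, imaging gives the robot as it stands.
- The arm moves only by the tool play_rows, never from a script. Its argument "series" is a list of rows, each a list of 3 entries, a list of its own where there are three numbers: the opening, from 0 (shut) to 1 (fully open), then the shift along the tool's x, y, z each as a share of 0.05 m, from -1 to 1, then the turn, a rotation vector about the tool's x, y, z each as a share of 8 degrees, from -1 to 1. In form: [[grip, [dx, dy, dz], [ax, ay, az]], ...]. A call has 1 to 8 rows; each row shifts and turns the commanded pose from where the row before left it, along the tool's axes as they then stand; what a row does not reach is not made up. A row lasts 1/8 s, in which the tool goes at most 62.5 mm and 10.7 degrees, less where a joint would pass 70% of its speed; a pose out of reach is approached as far as the arm can. A call with a number of a shift or a turn outside -1 to 1 is refused whole. A call with a gripper value outside its range is refused whole. The fingers move at their own pace and stop on an object; "force" is the grip in N (left out, the last holds). Time passes only in rows, so rows that do not move let the fingers close. It gives the time, the measured TCP pose, the force, the opening and the grip force at its end, in the units of the state.
- ctrl.get_obs(): the state, without advancing time (a new reading comes with each control period).
- imaging.get_image(name): name is "side" or "top"; returns a dict with "color" (420x560x3 uint8, blue, green, red), "fx", "fy", "cx", "cy" (pixels), "extrinsics" (4x4, takes a point from world to camera coordinates). Camera axes: x right, y down, z forward; pixel columns grow to the right and rows downward; lengths in m; the calibration is good to about 2 mm. A picture is of the moment at which its call begins. There is no depth.
- ctrl.finish_job(): hands the job in; it is judged then, once.
The state is a dict: "t": time; "q": joint angles; "dq": joint speeds; "effort": joint torques, N m; "tool_pos": TCP position; "tool_rot": TCP orientation; "contact_force": force on the tool from outside, world axes, zero at the start; "wrist_torque": the same for the moment, N m; "opening": finger opening in m; "grip_force": force on a finger pad.
Only numpy, scipy, OpenCV 4.12 (cv2) and the standard library are available. Lean on these libraries where they do the work, as an engineer would, in place of code of your own. Each camera call takes 0.05 s, during which the arm holds its last target. There are 200 camera calls.

## Working session

There is one attempt and no reset: what is moved stays moved. The work goes in short steps, Python scripts to look and compute and a tool call to move; the robot and the scene stay as the last step left them, time stands still between calls to the robot, and variables do not carry over. Pictures are saved under pics/ and viewed, at most 10 in all, crops included, and the job is handed in when it is done.

Besides the shell and the picture viewer there is one more tool, called after "Emit:" as a command line: name --argument value ..., lists and objects as JSON in quotes. play_rows: Moves the arm, as the interface text tells. Shift numbers are shares of 0.05 m and turn numbers shares of 8 degrees, none past 1 either way. Its arguments: {"type":"object","properties":{"series":{"type":"array"},"force":{"type":"number"}},"required":["series"]}

```bash
mkdir -p pics; ls
cat > h.py <<'E'
import numpy as np, cv2
from station import ctrl, imaging
def grab(n):
    d=imaging.get_image(n); return d
def ray(d,u,v,z):
    E=np.array(d["extrinsics"]);R,t=E[:3,:3],E[:3,3]
    c=-R.T@t; r=R.T@np.array([(u-d["cx"])/d["fx"],(v-d["cy"])/d["fy"],1])
    return c+r*(z-c[2])/r[2]
def proj(d,p):
    q=np.array(d["extrinsics"])@np.append(p,1); return d["fx"]*q[0]/q[2]+d["cx"],d["fy"]*q[1]/q[2]+d["cy"]
E
python3 - <<'E'
from h import *
for n in("top","side"):
    d=grab(n); cv2.imwrite(f"pics/{n}0.png",d["color"]); E=np.array(d["extrinsics"]); print(n,-E[:3,:3].T@E[:3,3],E[:3,:3].round(3).tolist(),d["fx"])
o=ctrl.get_obs();print(o["t"],o["tool_pos"],o["tool_rot"],o["opening"])
E
```

```text
pics
top [ 0.34419331 -0.0443496   1.07349989] [[0.015, -1.0, -0.021], [-0.985, -0.012, -0.173], [0.172, 0.023, -0.985]] 455.9328283664116
side [0.18800764 0.63638567 0.96683854] [[-0.871, -0.491, 0.017], [-0.395, 0.68, -0.618], [0.292, -0.545, -0.786]] 410.3409797351741
0.1 [ 0.18625986 -0.59600073  0.23018177] [-3.10380298e+00 -4.73501813e-01  1.59843806e-04] 0.08511200096291173
```

View pics/top0.png

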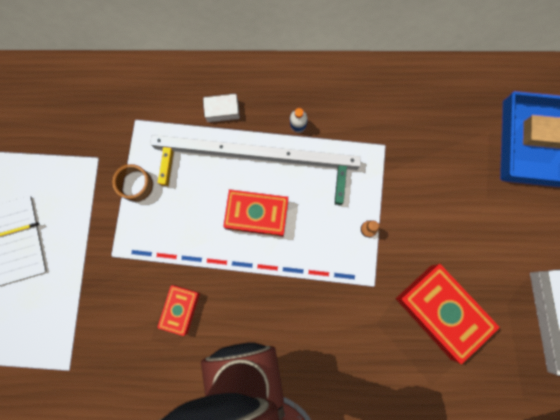

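View pics/side0.png

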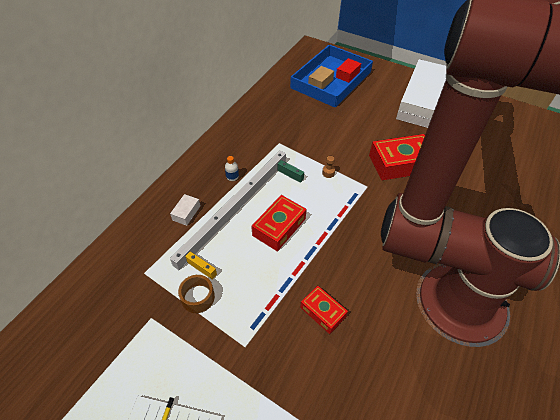

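The red candidates in the top view are at (178,310), small, (256,213), middle-sized and on the sheet, and (449,314), large. The middle-sized one at (256,213) fits the description, and it lies between the stops. The green stop is at (341,185), to the right. The fence runs from (152,140) to (360,160).

```bash
cat >> h.py <<'E'
def red(d,seed,lo=None):
    hsv=cv2.cvtColor(d["color"],cv2.COLOR_BGR2HSV)
    m=(((hsv[...,0]<8)|(hsv[...,0]>172))&(hsv[...,1]>150)&(hsv[...,2]>60)).astype(np.uint8)
    cs,_=cv2.findContours(m,cv2.RETR_EXTERNAL,cv2.CHAIN_APPROX_NONE)
    cs=[c for c in cs if cv2.contourArea(c)>150]
    return min(cs,key=lambda c:abs(cv2.pointPolygonTest(c,seed,True)) if cv2.pointPolygonTest(c,seed,False)<0 else -1)
def rect_on(d,c,z):
    P=np.array([ray(d,u,v,z)[:2] for u,v in c.reshape(-1,2).astype(float)],np.float32)
    return P,cv2.minAreaRect(P)
def blob(d,lo,hi,box):
    hsv=cv2.cvtColor(d["color"],cv2.COLOR_BGR2HSV); m=cv2.inRange(hsv,lo,hi)
    k=np.zeros_like(m);x0,y0,x1,y1=box;k[y0:y1,x0:x1]=m[y0:y1,x0:x1]
    cs,_=cv2.findContours(k,cv2.RETR_EXTERNAL,cv2.CHAIN_APPROX_NONE); return max(cs,key=cv2.contourArea)
E
python3 - <<'E'
from h import *
t=grab("top");s=grab("side")
for sd in((178,310),(256,213),(449,314)):
    P,r=rect_on(t,red(t,sd),0.05);print("top",sd,np.round(r[0],4),np.round(r[1],4),r[2])
# emblem centre from two views -> height
def emb(d,box):
    c=blob(d,(40,60,30),(95,255,255),box);(u,v),_,_=cv2.fitEllipse(c);return u,v
a=emb(t,(240,200,272,226));b=emb(s,(268,208,292,226));print(a,b)
for z in(0.04,0.045,0.05,0.055): print(z,ray(t,*a,z)[:2].round(4),ray(s,*b,z)[:2].round(4))
for n,d,box in(("top",t,(325,160,355,215)),("side",s,(270,155,310,185))):
    c=blob(d,(40,60,20),(95,255,255),box)
    for z in (0.035,): P,r=rect_on(d,c,z);print(n,"green",np.round(r[0],4),np.round(r[1],4),r[2])
im=np.hstack([cv2.resize(t["color"][100:300,120:400],(560,400),interpolation=cv2.INTER_CUBIC)])
cv2.imwrite("pics/crop0.png",im)
E
```

```text
top (178, 310) [0.2973 0.1953] [0.072  0.1013] 75.02005004882812
top (256, 213) [0.5208 0.0305] [0.1182 0.0664] 83.55035400390625
top (449, 314) [ 0.3014 -0.3932] [0.1963 0.1296] 42.08220672607422
(255.43026733398438, 211.16860961914062) (279.0180969238281, 216.44151306152344)
0.04 [0.5221 0.0309] [0.5245 0.0274]
0.045 [0.5212 0.0305] [0.5227 0.0307]
0.05 [0.5204 0.0302] [0.5209 0.034 ]
0.055 [0.5195 0.0298] [0.519  0.0372]
top green [ 0.5888 -0.1656] [0.019 0.09 ] 84.72025299072266
side green [ 0.5838 -0.1475] [0.0441 0.1009] 84.23381042480469
```

View pics/crop0.png

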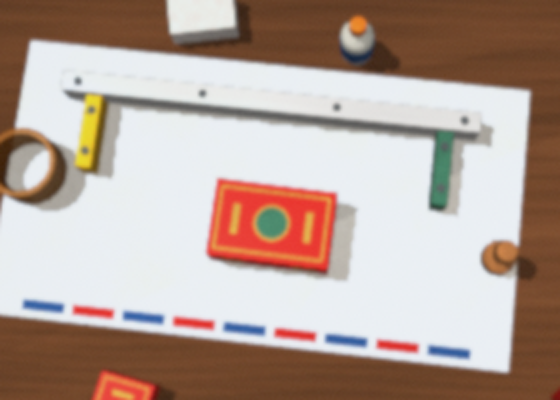

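The crop shows the middle-sized carton with its emblem at crop (271,223), lying between the yellow and green stops. It is nearly parallel to the fence. Next I take the fence yaw from the two stops and the carton's full outline.

```bash
cat >> h.py <<'E'
def carton(d,box,z=0.05):
    c=blob(d,(0,90,110),(0,0,0),box) if 0 else None
    hsv=cv2.cvtColor(d["color"],cv2.COLOR_BGR2HSV)
    m=((hsv[...,1]>110)&(hsv[...,2]>120)&((hsv[...,0]<35)|(hsv[...,0]>170))).astype(np.uint8)
    k=np.zeros_like(m);x0,y0,x1,y1=box;k[y0:y1,x0:x1]=m[y0:y1,x0:x1]
    cs,_=cv2.findContours(k,cv2.RETR_EXTERNAL,cv2.CHAIN_APPROX_NONE);return rect_on(d,max(cs,key=cv2.contourArea),z)
E
python3 - <<'E'
from h import *
t=grab("top")
P,r=carton(t,(205,180,310,250));print("carton",np.round(r[0],4),np.round(r[1],4),r[2])
g=cv2.minAreaRect(rect_on(t,blob(t,(40,60,20),(95,255,255),(325,160,355,215)),0.035)[0])
y=cv2.minAreaRect(rect_on(t,blob(t,(18,120,90),(35,255,255),(155,140,176,190)),0.035)[0])
print("g",np.round(g[0],4),np.round(g[1],4),g[2],"y",np.round(y[0],4),np.round(y[1],4),y[2])
gc,yc=np.array(g[0]),np.array(y[0]);v=yc-gc;L=np.linalg.norm(v);ey=v/L;ex=np.array([ey[1],-ey[0]])
th=np.degrees(np.arctan2(-ex[1],ex[0]));print("L",L,"yaw -",th)
o=ctrl.get_obs();p=o["tool_pos"][:2];c=ray(t,255.43,211.17,0.049)[:2]
tgt=gc+.08*ey
np.save("frame.npy",np.array([gc,ex,ey]))
for n,q in(("tcp",p),("carton",c),("tgt",tgt)): print(n,q,"fence-frame rel stop:",((q-gc)@ex).round(4),((q-gc)@ey).round(4))
E
```

```text
carton [0.5173 0.0294] [0.1387 0.0914] 83.37394714355469
g [ 0.5888 -0.1656] [0.019 0.09 ] 84.72025299072266 y [0.629  0.2476] [0.0265 0.0927] 85.505615234375
L 0.4151639666997332 yaw - 5.560280293717564
tcp [ 0.18632649 -0.59627644] fence-frame rel stop: -0.3588 -0.4676
carton [0.5205401  0.03024863] fence-frame rel stop: -0.0869 0.1883
tgt [ 0.59653315 -0.08597521] fence-frame rel stop: -0.0 0.08
```

Emit:
play_rows --series '[[0.6, [0, 0, 0], [0, 0, 0.95]], [0.6, [0, 0, 0], [0, 0, 0.95]], [0.6, [0, 0, 0], [0, 0, 0.96]], [0.6, [0.22, -0.8, 0], [0, 0, 0]], [0.6, [0.22, -0.8, 0], [0, 0, 0]], [0.6, [0.22, -0.8, 0], [0, 0, 0]], [0.6, [0.22, -0.8, 0], [0, 0, 0]], [0.6, [0.22, -0.8, 0], [0, 0, 0]]]'

```text
t: 1.25
tool_pos: [0.2607, -0.4015, 0.2312]
tool_rot: [3.138, -0.152, 0.0]
contact_force: [0.2, 0.7, 0.1]
opening: 0.0514
grip_force: 0.0
```

Emit:
play_rows --series '[[0.6, [0.22, -0.8, 0], [0, 0, 0]], [0.6, [0.22, -0.8, 0], [0, 0, 0]], [0.6, [0.22, -0.8, 0], [0, 0, 0]], [0.6, [0.22, -0.8, 0], [0, 0, 0]], [0.6, [0.22, -0.8, 0], [0, 0, 0]], [0.6, [0.22, -0.8, 0], [0, 0, 0]], [0.6, [0, 0, 0], [0, 0, 0]], [0.6, [0, 0, 0], [0, 0, 0]]]'

```text
t: 2.25
tool_pos: [0.3491, -0.1705, 0.2313]
tool_rot: [3.137, -0.151, -0.0]
contact_force: [-0.1, 0.2, -0.4]
opening: 0.0515
grip_force: 0.0
```

```bash
cat > st.py <<'E'
from h import *
from scipy.spatial.transform import Rotation as Ro
gc,ex,ey=np.load("frame.npy");o=ctrl.get_obs();p=np.array(o["tool_pos"]);R=Ro.from_rotvec(o["tool_rot"]).as_matrix()
print("t",round(o["t"],2),"fx,fy,z",((p[:2]-gc)@ex).round(4),((p[:2]-gc)@ey).round(4),p[2].round(4),"toolx yaw",np.degrees(np.arctan2(R[1,0],R[0,0])).round(2),"tilt",R[:,2].round(3),"F",np.round(o["contact_force"],2),"op",round(o["opening"],4))
E
python3 st.py
```

```text
t 2.25 fx,fy,z -0.2381 -0.0281 0.2313 toolx yaw -5.51 tilt [-0.    -0.001 -1.   ] F [-0.12  0.22 -0.43] op 0.0515
```

Emit:
play_rows --series '[[0.6, [0.15, -0.72, 0], [0, 0, 0]], [0.6, [0.15, -0.72, 0], [0, 0, 0]], [0.6, [0.15, -0.72, 0], [0, 0, 0]], [0.6, [0.15, -0.72, 0], [0, 0, 0]], [0.6, [0.15, -0.72, 0], [0, 0, 0]], [0.6, [0.15, -0.72, 0], [0, 0, 0]], [0.6, [0, 0, 0.7], [0, 0, 0]], [0.6, [0, 0, 0.7], [0, 0, 0]]]'

```text
t: 3.25
tool_pos: [0.4156, 0.0395, 0.1609]
tool_rot: [3.137, -0.153, 0.002]
contact_force: [0.5, -0.2, -0.1]
opening: 0.0514
grip_force: 0.0
```

```bash
python3 st.py
```

```text
t 3.25 fx,fy,z -0.1923 0.1874 0.1609 toolx yaw -5.59 tilt [ 0.001 -0.    -1.   ] F [ 0.52 -0.24 -0.08] op 0.0514
```

Emit:
play_rows --series '[[0.6, [0, 0, 0.7], [0, 0, 0]], [0.6, [0, 0, 0.7], [0, 0, 0]], [0.6, [0, 0, 0.6], [0, 0, 0]], [0.6, [0, 0, 0.4], [0, 0, 0]], [0.6, [0, 0, 0.3], [0, 0, 0]], [0.6, [0, 0, 0], [0, 0, 0]], [0.6, [0, 0, 0], [0, 0, 0]]]'

```text
t: 4.12
tool_pos: [0.4156, 0.04, 0.0271]
tool_rot: [3.138, -0.152, 0.002]
contact_force: [0.7, 0.2, -0.4]
opening: 0.0512
grip_force: 0.0
```

```bash
python3 st.py; python3 -c "
from h import *
d=grab('side');cv2.imwrite('pics/s1.png',cv2.resize(d['color'][130:330,150:430],(784,560)))"
```

```text
t 4.12 fx,fy,z -0.1922 0.1879 0.0271 toolx yaw -5.56 tilt [ 0.001 -0.    -1.   ] F [ 0.68  0.25 -0.41] op 0.0512
```

View pics/s1.png

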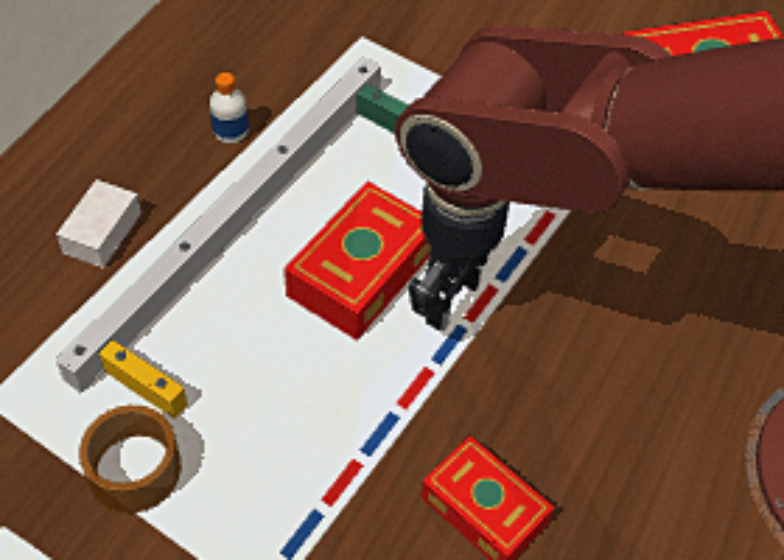

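The crop shows the two fingers at crop (440,300), just in front of the carton's long side and clear of everything. I approach slowly.

Emit:
play_rows --series '[[0.6, [0.2, 0, 0.1], [0, 0, 0]], [0.6, [0.2, 0, 0], [0, 0, 0]], [0.6, [0.2, 0, 0], [0, 0, 0]], [0.6, [0.1, 0, 0], [0, 0, 0]], [0.6, [0.08, 0, 0], [0, 0, 0]], [0.6, [0.08, 0, 0], [0, 0, 0]], [0.6, [0.08, 0, 0], [0, 0, 0]], [0.6, [0.08, 0, 0], [0, 0, 0]]]'

```text
t: 5.18
tool_pos: [0.4656, 0.0355, 0.0212]
tool_rot: [3.138, -0.152, -0.001]
contact_force: [-1.9, 0.6, 1.0]
opening: 0.0514
grip_force: 0.8
```

Emit:
play_rows --series '[[0.6, [0.08, 0, 0], [0, 0, 0]], [0.6, [0.08, 0, 0], [0, 0, 0]], [0.6, [0.08, 0, 0], [0, 0, 0]], [0.6, [0.08, 0, 0], [0, 0, 0]], [0.6, [0.08, 0, 0], [0, 0, 0]], [0.6, [0.08, 0, 0], [0, 0, 0]], [0.6, [0.08, 0, 0], [0, 0, 0]], [0.6, [0.08, 0, 0], [0, 0, 0]]]'

```text
t: 6.18
tool_pos: [0.4977, 0.0324, 0.0213]
tool_rot: [3.138, -0.152, -0.0]
contact_force: [-2.1, 0.4, -1.1]
opening: 0.0514
grip_force: 0.7
```

```bash
python3 st.py
```

```text
t 6.17 fx,fy,z -0.1099 0.1882 0.0213 toolx yaw -5.53 tilt [-0.  0. -1.] F [-2.06  0.44 -1.05] op 0.0514
```

Emit:
play_rows --series '[[0.6, [0.09, 0, 0], [0, 0, 0]], [0.6, [0.09, 0, 0], [0, 0, 0]], [0.6, [0.09, 0, 0], [0, 0, 0]], [0.6, [0.09, 0, 0], [0, 0, 0]], [0.6, [0.09, 0, 0], [0, 0, 0]], [0.6, [0.09, 0, 0], [0, 0, 0]], [0.6, [0.09, 0, 0], [0, 0, 0]], [0.6, [0.09, 0, 0], [0, 0, 0]]]'

```text
t: 7.18
tool_pos: [0.5336, 0.0289, 0.0213]
tool_rot: [-3.138, 0.152, 0.0]
contact_force: [-1.4, 0.5, -0.7]
opening: 0.0511
grip_force: 0.8
```

Emit:
play_rows --series '[[0.6, [0.06, 0, 0], [0, 0, 0]], [0.6, [0.06, 0, 0], [0, 0, 0]], [0.6, [0.04, 0, 0], [0, 0, 0]], [0.6, [0.04, 0, 0], [0, 0, 0]], [0.6, [0, 0, 0], [0, 0, 0]]]'

```text
t: 7.8
tool_pos: [0.5436, 0.0279, 0.0214]
tool_rot: [3.138, -0.152, 0.001]
contact_force: [-0.6, 0.1, -1.3]
opening: 0.0512
grip_force: 0.3
```

```bash
python3 st.py; python3 -c "
from h import *
d=grab('top');cv2.imwrite('pics/t2.png',cv2.resize(d['color'][100:300,120:400],(784,560)))"
```

```text
t 7.8 fx,fy,z -0.0637 0.1882 0.0214 toolx yaw -5.53 tilt [ 0.001 -0.    -1.   ] F [-0.58  0.06 -1.26] op 0.0512
```

View pics/t2.png

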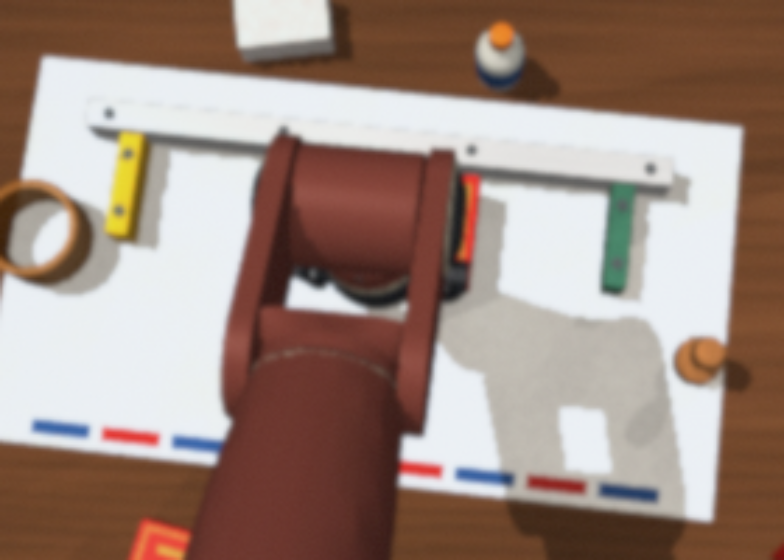

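The top crop shows the carton's right end (470,215) just short of the fence front. The arm hides the rest, so I go on in 1.5 mm steps until the force rises.

Emit:
play_rows --series '[[0.6, [0.03, 0, 0], [0, 0, 0]], [0.6, [0.03, 0, 0], [0, 0, 0]], [0.6, [0.03, 0, 0], [0, 0, 0]], [0.6, [0.03, 0, 0], [0, 0, 0]]]'

```text
t: 8.35
tool_pos: [0.5493, 0.0274, 0.0214]
tool_rot: [-3.138, 0.152, 0.0]
contact_force: [-3.1, 0.3, 2.3]
opening: 0.0511
grip_force: 1.5
```

Emit:
play_rows --series '[[0.6, [0.02, 0, 0], [0, 0, 0]], [0.6, [0.02, 0, 0], [0, 0, 0]]]'

```text
t: 8.6
tool_pos: [0.5512, 0.0272, 0.0213]
tool_rot: [-3.138, 0.152, 0.0]
contact_force: [-3.7, 1.1, 2.8]
opening: 0.0513
grip_force: 1.6
```

Emit:
play_rows --series '[[0.6, [0.02, 0, 0], [0, 0, 0]], [0.6, [0.02, 0, 0], [0, 0, 0]]]'

```text
t: 8.85
tool_pos: [0.5532, 0.027, 0.0213]
tool_rot: [3.138, -0.152, -0.0]
contact_force: [-2.9, -0.6, 2.1]
opening: 0.0511
grip_force: 1.5
```

Emit:
play_rows --series '[[0.6, [0.02, 0, 0], [0, 0, 0]], [0.6, [0, 0, 0], [0, 0, 0]]]'

```text
t: 9.1
tool_pos: [0.5544, 0.0269, 0.0213]
tool_rot: [3.138, -0.152, 0.001]
contact_force: [-1.9, -0.0, 0.1]
opening: 0.0517
grip_force: 0.9
```

```bash
python3 st.py
```

```text
t 9.1 fx,fy,z -0.0528 0.1882 0.0213 toolx yaw -5.53 tilt [ 0.001 -0.    -1.   ] F [-1.87 -0.05  0.05] op 0.0517
```

Emit:
play_rows --series '[[0.6, [0.03, 0, 0], [0, 0, 0]], [0.6, [0.03, 0, 0], [0, 0, 0]]]'

```text
t: 9.35
tool_pos: [0.555, 0.0269, 0.0209]
tool_rot: [-3.138, 0.152, 0.01]
contact_force: [-12.7, 1.1, 8.6]
opening: 0.0517
grip_force: 6.5
```

Emit:
play_rows --series '[[0.6, [0.02, 0, 0], [0, 0, 0]], [0.6, [0.02, 0, 0], [0, 0, 0]]]'

```text
t: 9.6
tool_pos: [0.5549, 0.0269, 0.0206]
tool_rot: [-3.138, 0.152, 0.019]
contact_force: [-19.8, 1.5, 15.7]
opening: 0.0511
grip_force: 9.9
```

```bash
python3 st.py; python3 -c "
from h import *
d=grab('side');cv2.imwrite('pics/s3.png',cv2.resize(d['color'][130:270,160:356],(784,560)))"
```

```text
t 9.6 fx,fy,z -0.0524 0.1883 0.0206 toolx yaw -5.54 tilt [-0.012  0.001 -1.   ] F [-19.85   1.48  15.65] op 0.0511
```

View pics/s3.png

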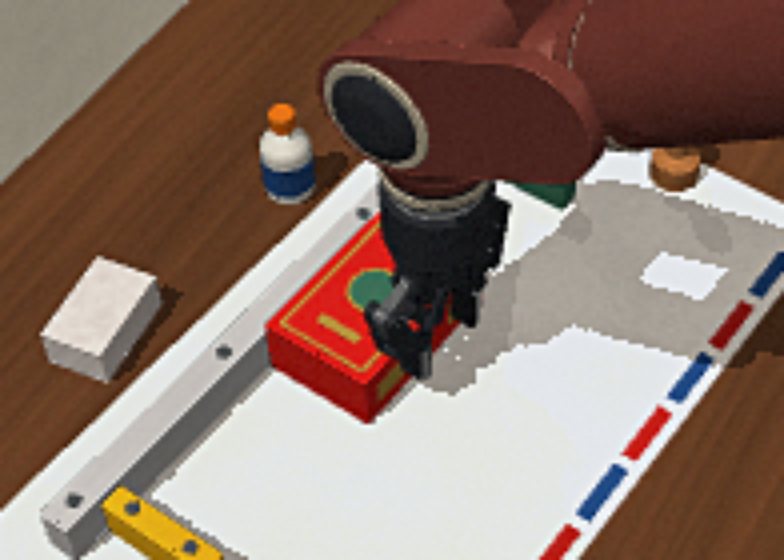

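The crop shows the carton's back side along the fence from (268,325) upward. Reaction is 20 N with no more travel, so it is seated on the fence. I back off, rise, and set up for the end push.

Emit:
play_rows --series '[[0.6, [-0.3, 0, 0], [0, 0, 0]], [0.6, [-0.8, 0, 0], [0, 0, 0]], [0.6, [0, 0, -0.9], [0, 0, 0]], [0.6, [0, 0, -0.9], [0, 0, 0]], [0.6, [0, -0.5, -0.2], [0, 0, 0]], [0.6, [0, -0.9, 0], [0, 0, 0]], [0.6, [0, -0.9, 0], [0, 0, 0]], [0.6, [0, 0, 0], [0, 0, 0]]]'

```text
t: 10.65
tool_pos: [0.5159, 0.1485, 0.1217]
tool_rot: [-3.137, 0.146, -0.004]
contact_force: [-0.4, -0.8, -0.5]
opening: 0.0511
grip_force: 0.0
```

```bash
python3 st.py
python3 - <<'E'
from h import *
gc,ex,ey=np.load("frame.npy");o=ctrl.get_obs();print("q",np.round(o["q"],2))
t=grab("top");c=blob(t,(40,60,30),(95,255,255),(235,160,275,215));print(cv2.contourArea(c));(u,v),_,_=cv2.fitEllipse(c);p=ray(t,u,v,.049)[:2];print("emblem",(u,v),((p-gc)@ex),((p-gc)@ey))
P,r=carton(t,(205,155,310,230));print(np.round(r[1],4),r[2])
E
```

```text
t 10.65 fx,fy,z -0.1029 0.3056 0.1217 toolx yaw -5.32 tilt [ 0.002  0.001 -1.   ] F [-0.38 -0.78 -0.48] op 0.0511
q [ 0.14 -0.07  1.92  0.    1.29  1.8 ]
129.0
emblem (259.5486145019531, 173.0771942138672) 0.003055660770215497 0.18962496255657155
[0.1402 0.0925] 84.62335205078125
```

Emit:
play_rows --series '[[0.35, [0, 0, 0], [0, 0, -0.95]], [0.35, [0, 0, 0], [0, 0, -0.95]], [0.35, [0, 0, 0], [0, 0, -0.95]], [0.35, [0, 0, 0], [0, 0, -0.95]], [0.35, [0, 0, 0], [0, 0, -0.95]], [0.35, [0, 0, 0], [0, 0, -0.95]], [0.35, [0, 0, 0], [0, 0, -0.95]], [0.35, [0, 0, 0], [0, 0, -0.95]]]'

```text
t: 11.7
tool_pos: [0.5157, 0.145, 0.1213]
tool_rot: [2.781, 1.461, 0.001]
contact_force: [-0.1, 0.2, 0.1]
opening: 0.0299
grip_force: 0.0
```

Emit:
play_rows --series '[[0.35, [0, 0, 0], [0, 0, -0.95]], [0.35, [0, 0, 0], [0, 0, -0.95]], [0.35, [0, 0, 0], [0, 0, -0.95]], [0.35, [0, 0, 0], [0, 0, -0.8]], [0.35, [0.1, 0.7, 0], [0, 0, 0]], [0.35, [0.1, 0.7, 0], [0, 0, 0]], [0.35, [0.1, 0.7, 0], [0, 0, 0]], [0.35, [0, 0, 0], [0, 0, 0]]]'

```text
t: 12.7
tool_pos: [0.6233, 0.1496, 0.1212]
tool_rot: [2.327, 2.109, 0.001]
contact_force: [-0.2, -0.1, 0.1]
opening: 0.03
grip_force: 0.0
```

```bash
python3 st.py
```

```text
t 12.7 fx,fy,z 0.0038 0.317 0.1212 toolx yaw 84.36 tilt [ 0.001 -0.    -1.   ] F [-0.16 -0.07  0.14] op 0.03
```

Emit:
play_rows --series '[[0.35, [0, 0, 0.6], [0, 0, -0.04]], [0.35, [0, 0, 0.6], [0, 0, 0]], [0.35, [0, 0, 0.5], [0, 0, 0]], [0.35, [0, 0, 0.3], [0, 0, 0]], [0.35, [0, 0, 0], [0, 0, 0]], [0.35, [-0.2, 0, 0], [0, 0, 0]], [0.35, [-0.2, 0, 0], [0, 0, 0]], [0.35, [-0.1, 0, 0], [0, 0, 0]]]'

```text
t: 13.7
tool_pos: [0.6197, 0.1252, 0.0223]
tool_rot: [2.32, 2.117, 0.002]
contact_force: [0.5, 0.1, -0.8]
opening: 0.0295
grip_force: 0.0
```

```bash
python3 st.py; python3 -c "
from h import *
d=grab('side');cv2.imwrite('pics/s4.png',cv2.resize(d['color'][130:290,160:384],(784,560)))"
```

```text
t 13.7 fx,fy,z 0.0026 0.2924 0.0223 toolx yaw 84.74 tilt [ 0.002 -0.    -1.   ] F [ 0.54  0.06 -0.81] op 0.0295
```

View pics/s4.png

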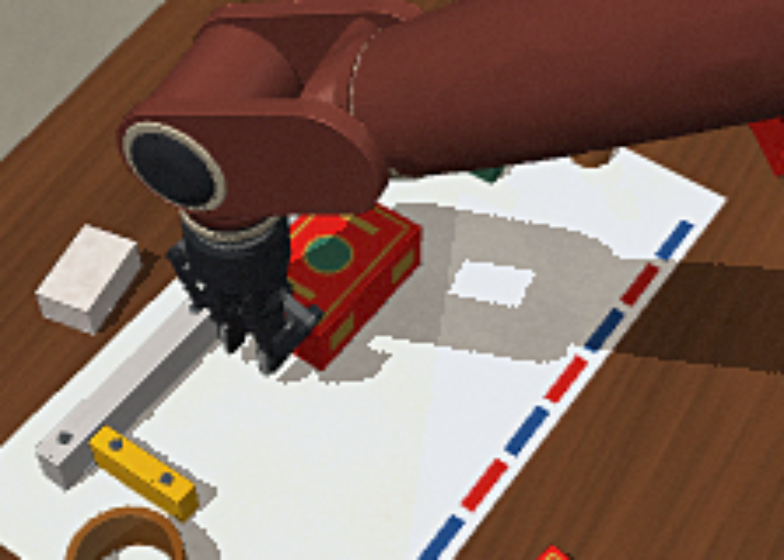

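The fingers stand at crop (255,345), just off the carton's left end, with clearance to the fence. Now I push along the fence.

Emit:
play_rows --series '[[0.35, [-0.2, 0, 0], [0, 0, 0]], [0.35, [-0.1, 0, 0], [0, 0, 0]], [0.35, [-0.08, 0, 0], [0, 0, 0]], [0.35, [-0.08, 0, 0], [0, 0, 0]], [0.35, [-0.08, 0, 0], [0, 0, 0]], [0.35, [-0.08, 0, 0], [0, 0, 0]], [0.35, [-0.08, 0, 0], [0, 0, 0]], [0.35, [-0.08, 0, 0], [0, 0, 0]]]'

```text
t: 14.75
tool_pos: [0.6154, 0.0872, 0.0212]
tool_rot: [-2.32, -2.118, 0.0]
contact_force: [0.3, 2.6, 0.6]
opening: 0.0299
grip_force: 1.2
```

Emit:
play_rows --series '[[0.35, [-0.09, 0, 0], [0, 0, 0]], [0.35, [-0.09, 0, 0], [0, 0, 0]], [0.35, [-0.09, 0, 0], [0, 0, 0]], [0.35, [-0.09, 0, 0], [0, 0, 0]], [0.35, [-0.09, 0, 0], [0, 0, 0]], [0.35, [-0.09, 0, 0], [0, 0, 0]], [0.35, [-0.09, 0, 0], [0, 0, 0]], [0.35, [-0.09, 0, 0], [0, 0, 0]]]'

```text
t: 15.75
tool_pos: [0.6122, 0.0511, 0.0212]
tool_rot: [-2.32, -2.118, 0.0]
contact_force: [-3.2, 3.4, 0.5]
opening: 0.0299
grip_force: 1.9
```

```bash
python3 st.py
```

```text
t 15.75 fx,fy,z 0.0023 0.218 0.0212 toolx yaw 84.79 tilt [-0.  0. -1.] F [-3.18  3.37  0.49] op 0.0299
```

Emit:
play_rows --series '[[0.35, [-0.09, 0, 0], [0, 0, 0]], [0.35, [-0.09, 0, 0], [0, 0, 0]], [0.35, [-0.09, 0, 0], [0, 0, 0]], [0.35, [-0.09, 0, 0], [0, 0, 0]], [0.35, [-0.09, 0, 0], [0, 0, 0]], [0.35, [-0.09, 0, 0], [0, 0, 0]], [0.35, [-0.09, 0, 0], [0, 0, 0]], [0.35, [-0.09, 0, 0], [0, 0, 0]]]'

```text
t: 16.75
tool_pos: [0.6091, 0.0152, 0.0213]
tool_rot: [2.32, 2.118, -0.0]
contact_force: [-2.6, 2.6, 0.2]
opening: 0.0299
grip_force: 1.5
```

Emit:
play_rows --series '[[0.35, [-0.08, 0, 0], [0, 0, 0]], [0.35, [-0.06, 0, 0], [0, 0, 0]], [0.35, [-0.05, 0, 0], [0, 0, 0]], [0.35, [-0.04, 0, 0], [0, 0, 0]], [0.35, [-0.04, 0, 0], [0, 0, 0]]]'

```text
t: 17.38
tool_pos: [0.6078, 0.002, 0.0213]
tool_rot: [2.32, 2.118, -0.0]
contact_force: [-1.1, 3.3, 0.2]
opening: 0.0302
grip_force: 1.4
```

```bash
python3 st.py
```

```text
t 17.38 fx,fy,z 0.0027 0.1687 0.0213 toolx yaw 84.79 tilt [-0. -0. -1.] F [-1.13  3.3   0.18] op 0.0302
```

About 8 mm remain by estimate.

Emit:
play_rows --series '[[0.35, [-0.03, 0, 0], [0, 0, 0]], [0.35, [-0.03, 0, 0], [0, 0, 0]], [0.35, [-0.03, 0, 0], [0, 0, 0]], [0.35, [-0.03, 0, 0], [0, 0, 0]]]'

```text
t: 17.88
tool_pos: [0.6073, -0.0039, 0.0213]
tool_rot: [-2.32, -2.118, -0.0]
contact_force: [-1.7, 2.5, -0.1]
opening: 0.0299
grip_force: 1.3
```

Emit:
play_rows --series '[[0.35, [-0.02, 0, 0], [0, 0, 0]], [0.35, [-0.02, 0, 0], [0, 0, 0]]]'

```text
t: 18.12
tool_pos: [0.6073, -0.0041, 0.0213]
tool_rot: [-2.319, -2.115, -0.005]
contact_force: [-0.8, 11.3, -0.5]
opening: 0.03
grip_force: 5.5
```

Emit:
play_rows --series '[[0.35, [-0.02, 0, 0], [0, 0, 0]], [0.35, [-0.02, 0, 0], [0, 0, 0]]]'

```text
t: 18.38
tool_pos: [0.6073, -0.0041, 0.0214]
tool_rot: [-2.318, -2.113, -0.009]
contact_force: [0.3, 17.1, 0.6]
opening: 0.0301
grip_force: 8.8
```

The end force rose to 17 N with no travel, so the carton is on the stop. I back off and look.

Emit:
play_rows --series '[[0.35, [0.2, 0, 0], [0, 0, 0]], [0.35, [0.7, 0, 0], [0, 0, 0]], [0.35, [0, 0, -0.8], [0, 0, 0]], [0.35, [0, 0, -0.9], [0, 0, 0]], [0.35, [0.5, -0.5, -0.5], [0, 0, 0]], [0.35, [0.6, -0.6, 0], [0, 0, 0]], [0.35, [0.4, -0.4, 0], [0, 0, 0]], [0.35, [0, 0, 0], [0, 0, 0]]]'

```text
t: 19.38
tool_pos: [0.543, 0.119, 0.1319]
tool_rot: [2.316, 2.119, 0.001]
contact_force: [0.0, -0.7, 0.6]
opening: 0.03
grip_force: 0.0
```

```bash
python3 st.py
python3 - <<'E'
from h import *
gc,ex,ey=np.load("frame.npy")
t=grab("top");s=grab("side")
P,r=carton(t,(260,155,345,225));print(np.round(r[0],4),np.round(r[1],4),r[2])
c=blob(t,(40,60,30),(95,255,255),(280,165,325,210));(u,v),_,_=cv2.fitEllipse(c);p=ray(t,u,v,.049)[:2];print("emblem",(u,v),((p-gc)@ex),((p-gc)@ey))
cv2.imwrite('pics/5.png',np.hstack([cv2.resize(t['color'][130:230,260:360],(400,400),interpolation=cv2.INTER_CUBIC),cv2.resize(s['color'][135:235,225:325],(400,400),interpolation=cv2.INTER_CUBIC)]))
E
```

```text
t 19.38 fx,fy,z -0.0731 0.2789 0.1319 toolx yaw 84.92 tilt [ 0.002 -0.001 -1.   ] F [ 0.03 -0.72  0.64] op 0.03
[ 0.5969 -0.0867] [0.1423 0.0915] 84.61683654785156
emblem (306.91851806640625, 178.04217529296875) 0.003044670522156031 0.0794399002995428
```

View pics/5.png

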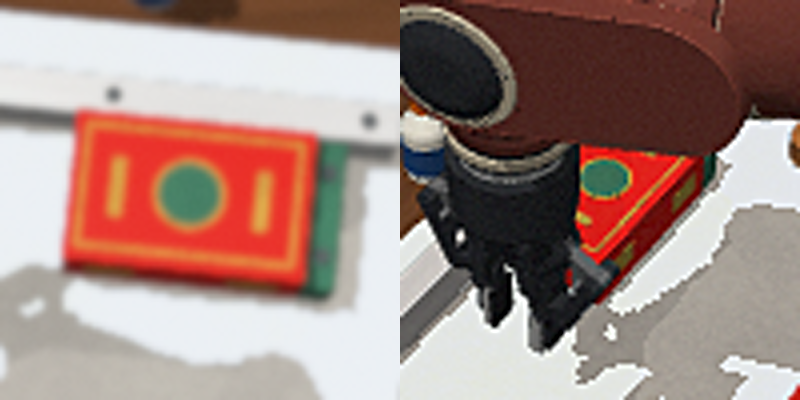

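The crops show the red carton (190,195) with its back edge along the fence and its right end against the green stop (325,215). The hand is off it. Its yaw of 84.62° and offset from the fence match the pose I measured when it was pressed on the fence, and it is 79.4 mm from the stop centre against a nominal 80 mm. I hand in.

```bash
python3 -c "
from station import ctrl
print(ctrl.finish_job())"
```

```text
the job is handed in; nothing more can be done
None
```

The red carton was pushed flat against the back fence and up to the green end stop, the other objects were not touched, and the job was handed in at about 19.5 s with the hand clear.

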